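# Raise and hold the table-top camera monopod

### The arm

A 6-joint arm with a two-finger parallel gripper is mounted at the origin on a cart in front of the work surface, level with it; the furniture and walls round the work are solid. World frame = base frame: x ahead of the robot, y to its left, z up, the work surface at z = 0. Lengths are in m, angles in rad, forces in N, time in s.
With the tool pointing down it reaches from about 0.275 to 0.825 m from the base axis. Payload 4.9 kg.
Tool frame: the origin (TCP) lies at the very end of the fingers, on their centre line; the grasp point (between the pads) lies 19 mm behind it; z points along the fingers, y is the line along which they close (so a half turn about z gives the same grasp; the last joint's range is limited). The gripper opens to 85 mm and grips with 20 to 120 N. Pads are 22 mm wide; open, the fingers measure 114 mm over their backs; the gripper's body (76 mm by 85 mm) begins 54 mm behind the grasp point. The pads swing forward as they close: fully open they stand 13 mm farther back than shut.
Start: joints at [-1.431, 0.326, -0.193, 1.052, 0, 1.437], TCP at [0.149, -0.53, 0.193] pointing down, gripper open.
Joint ranges: [-2.65, 2.65], [-0.97, 1.79], [-1.3, 1.35], [-1.93, 2.1], [-1.47, 1.37], [-3.14, 3.14]. Speed limits (rad/s): [2.57, 2.57, 3.14, 3.14, 3.14, 3.14].

### API

Orientations are given as [roll, pitch, yaw] about the fixed x, y, z axes, in that order (R = Rz(yaw) Ry(pitch) Rx(roll)).
In Python, from cell import * gives the robot as it stands. Calls block until the motion is done:
- move_to(position, orientation): joint-space move of the TCP to a pose.
- line_to(position, frame=None, v=0.15, contact_N=None): straight line of the TCP; frame=None keeps the orientation; v is the mean speed in m/s. With contact_N (N) it stops when the force on the tool has changed by that much, and returns True; else False.
- move_joints(angles): joint-space move.
- grip(opening, newtons=None): finger opening in m; newtons is the grip in N (None keeps the last); returns when the fingers have stopped.
- pause(seconds).
- inverse_kinematics(position, orientation): joint angles nearest the present ones, or None.
- sense(): the state.
- camera(name): name is "scene" or "top"; returns a dict with "frame" (384x512x3 uint8, blue, green, red), "fx", "fy", "cx", "cy" (pixels), "k1" (the pictures are not rectified: a ray, as slopes to the right and down, at radius r is drawn at 1 + k1 r^2 times it, then the intrinsics apply), "extrinsics" (4x4, takes a point from camera to world coordinates). Camera axes: x right, y down, z forward; pixel columns grow to the right and rows downward; lengths in m; the calibration is good to about 2 mm. A picture is of the moment at which its call begins. There is no depth.
A pose or a line that the arm cannot do raises Unreachable and nothing moves.
- close_job(): hands the job in; it is judged then, once.
The state is a dict: "time_s": time; "joints": joint angles; "dq": joint speeds; "joint_torque": joint torques, N m; "ee_pos": TCP position; "eef_rot": TCP orientation; "ft_force": force on the tool from outside, world axes, zero at the start; "ft_torque": the same for the moment, N m; "width": finger opening in m; "gripper_force": force on a finger pad.
Only numpy, scipy, OpenCV 4.12 (cv2) and the standard library are available. Lean on these libraries where they do the work, as an engineer would, in place of code of your own. Each camera call takes 0.05 s, during which the arm holds its last target. There are 200 camera calls.

### The job

The little camera monopod stands folded on the bar. First turn its lock collar by the lever to the locked mark, so that the stick cannot lift out of its foot; then squeeze the spring button in the side of the head and, keeping it squeezed as you start, pull the head straight up past the first stop to the second stop, fully extended. Finish while still holding the head up there at full extension (a return spring pulls it down if it is let go), without lifting the stick out of its foot or disturbing the cups and jars around it.

Things in the scene. Friction and masses are not known exactly. Their poses are not given: they have to be found in the camera images.
- stand: Fixed round dark metal foot of the monopod, 136 mm across, 14 mm high. Origin: centre of its underside, on the stick's axis; z up; at yaw 0 its -x side faces the robot. The upright stick rises from its centre: black collar (72 mm across, height 16 to 35 mm), dark outer tube (29 mm across, to height 95 mm, top ring 39 mm across), then the head. Folded, the two inner tubes are hidden.
- lock_collar (a joint): Collar angle, rad; grows clockwise seen from above. Range 0 to 1.3: locked mark at 1.2, solid stop at 1.3 (still locked); starts open at 0 to 0.35. Stays where left; takes 0.12 N m (under 2 N at the knob). In the stand's frame the lever points to azimuth pi + 0.6 - value (anticlockwise from the stand's x axis): it sweeps the robot's side of the foot, from right to left.
- collar_knob (a point): Middle of the upright round black knob at the end of the collar's lever: knob 16 mm across, from 30 to 64 mm above the bar, this point 45 mm above the bar and 100 mm from the stick's axis. The lever is a flat bar 11 mm wide, its top 27 mm above the bar, that runs from the knob inward to the collar.
- lock_mark (a point): Where collar_knob stands when the collar is exactly at its locked mark (fixed to the foot, 45 mm above the bar). The mark itself is the short raised metal bar, 22 mm long, on top of the foot in this direction; a raised dot marks the open position.
- head_grip (a point): Centre of the monopod's head at the button's height. The head is a black block 34 x 34 mm, 50 mm tall, from 28 mm below this point to 22 mm above; a thin round plate and a small screw on top reach 33 mm above it. Folded, this point is 126 mm above the bar; fully extended, 231 mm. The head cannot turn; its axes are the stand's.
- button_face (a point): Centre of the outer face of the release button: a light metal pad 18 mm wide and 24 mm tall that stands 5 mm proud of the head's +y side (stand's frame) when free. Fingers that close along the stand's y axis, one on the button and one on the far side of the head, squeeze it.
- head_button (a joint): How far the button is pressed in, m: 0 free, 0.0045 fully in (about 8 N). From 0.003 on it frees the head; less, and a hook keeps the head latched to the outer tube. Once drawn out and let go, the head springs back to rest about 7 mm up, unlatched.
- head (a joint): How far the head with the innermost tube is drawn out of the middle tube, m: 0 to 0.055. Reaching 0.055 is the first stop. A return spring pulls back with about 4 to 5 N.
- mid_tube (a joint): How far the middle tube is drawn out of the outer tube, m: 0 to 0.050. It follows when the head is pulled on beyond the first stop and needs about 9 to 11 N; reaching 0.050 is the second stop (head then 105 mm above where it started). Its spring also pulls back.
- stick (a joint): How far the outer tube has risen out of the foot, m: 0 seated. If the collar is not locked the pull lifts it (up to 0.03); with the collar locked it stays within about 2 mm.
- shot_glass: Small clear glass, 48 mm across and 61 mm high, loose bystander; origin at the centre of its underside.
- demitasse: Cream demitasse cup with a handle, 65 x 83 mm and 53 mm high, loose bystander; origin at the centre of its underside.
- milk_pitcher: Steel milk pitcher, 65 x 96 mm and 80 mm high, loose bystander; origin at the centre of its underside.
- cocoa_jar: Spice jar with a red cap, 45 mm across and 108 mm high, loose bystander; origin at the centre of its underside.

How it is judged:
On the way, in this order (a step that is already met when the one before it is completed fails the run):
1. the collar is turned to its locked mark, the head still folded (value of joint lock_collar above 1.1 rad and value of joint each of head, mid_tube below 0.008 m), for 0.2 s.
2. the fingers squeeze the button in, the head still folded (value of joint head_button above 0.003 m and contact force between the fingers and head above 2 N and value of joint head below 0.012 m), for 0.05 s.
3. the head is drawn out to the second stop (value of joint head above 0.05 m and value of joint mid_tube above 0.045 m), for 0.2 s.
At the end, for the whole second after the job is handed in: The fingers hold the head (over 3 N), both tubes within 5 mm of full draw (head over 0.050, mid_tube over 0.045), collar within 0.1 rad of its locked mark or beyond (over 1.1), stick risen less than 5 mm, bystanders at rest (all of step 3 and value of joint lock_collar above 1.1 rad and value of joint stick below 0.005 m and contact force between the fingers and head above 3 N and linear speed of each of shot_glass, demitasse, milk_pitcher, cocoa_jar below 0.05 m/s); the arm keeps its last pose, push and grip.
It fails at once if the stick is lifted out of its foot (over 6 mm) (value of joint stick above 0.006 m).
It fails at once if a cup or jar is pushed over 30 mm or tipped (distance of any of shot_glass, demitasse, milk_pitcher, cocoa_jar from where it was at the start of the episode above 0.03 m or angle between any of shot_glass, demitasse, milk_pitcher, cocoa_jar's own z axis and vertical above 0.5 rad).
It also fails if it takes over 51 s, if anything falls off the work surface, if the arm or the gripper's body presses on something with over 40 N, if the wrist force passes 120 N, or if a joint passes its speed limit or range.

## Working session

There is one attempt and no reset: what is moved stays moved. The work goes in short steps, each a Python script; the robot and the scene stay as the last script left them, time stands still between calls to the robot, and variables do not carry over. Pictures are saved under pics/ and viewed, at most 10 in all, crops included, and the job is handed in when it is done.

```bash
mkdir -p pics; ls
python3 - <<'E'
from cell import *
import cv2,numpy as np
np.set_printoptions(precision=4,suppress=True)
for n in("scene","top"):
    c=camera(n); cv2.imwrite(f"pics/{n}0.png",c["frame"]); print(n,{k:v for k,v in c.items() if k!="frame"})
s=sense(); print(s)
E
```

```text
pics
scene {'fx': 415.2923167450317, 'fy': 415.2923167450317, 'cx': 249.9683119466639, 'cy': 194.2304825851903, 'k1': 0.029444239998783095, 'extrinsics': array([[-0.8732, -0.3472,  0.3421,  0.2321],
       [-0.4874,  0.6155, -0.6194,  0.6587],
       [ 0.0045, -0.7075, -0.7067,  0.8241],
       [ 0.    ,  0.    ,  0.    ,  1.    ]])}
top {'fx': 351.3129802562766, 'fy': 351.3129802562766, 'cx': 262.9022954873252, 'cy': 187.0634899243066, 'k1': -0.10033549402476963, 'extrinsics': array([[-0.0206, -0.9913,  0.1299,  0.4346],
       [-0.9978,  0.0286,  0.0597, -0.0034],
       [-0.0629, -0.1283, -0.9897,  1.059 ],
       [ 0.    ,  0.    ,  0.    ,  1.    ]])}
{'time_s': 0.1, 'joints': array([-1.4312,  0.3269, -0.1935,  1.052 ,  0.    ,  1.4366]), 'dq': array([ 0.0004, -0.0027,  0.0007,  0.0014, -0.0003,  0.0007]), 'joint_torque': array([  0.0012, -44.4239,  26.3038,   0.0078,  -0.0001,  -0.    ]), 'ee_pos': array([ 0.1486, -0.5289,  0.1925]), 'eef_rot': array([-3.14  , -0.0002,  0.2738]), 'ft_force': array([ 0.3742, -0.8754,  0.1929]), 'ft_torque': array([-0.0277,  0.0426,  0.0355]), 'gripper_force': 0.0, 'width': 0.085063683367125}
```

View pics/scene0.png

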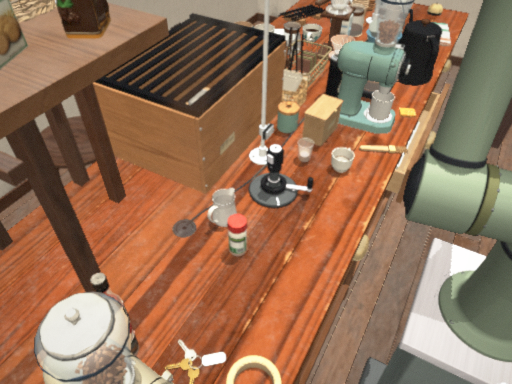

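View pics/top0.png

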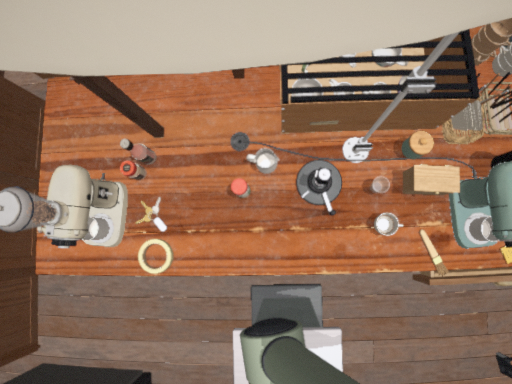

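The scene view shows the monopod at about (275,188), with its lever pointing right to (308,185). The top view has the foot at (320,183), the knob near (330,211), and a lamp pole base behind it at (356,148). I'll crop both for accurate pixels.

Run:
```python
import cv2,numpy as np
a=cv2.imread("pics/scene0.png")[135:215,235:325]; b=cv2.imread("pics/top0.png")[145:225,285:375]
f=lambda i:cv2.resize(i,None,fx=6.6,fy=6.6,interpolation=cv2.INTER_CUBIC)
cv2.imwrite("pics/c1.png",f(a));cv2.imwrite("pics/c2.png",f(b))
```

```text
(no output)
```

View pics/c1.png

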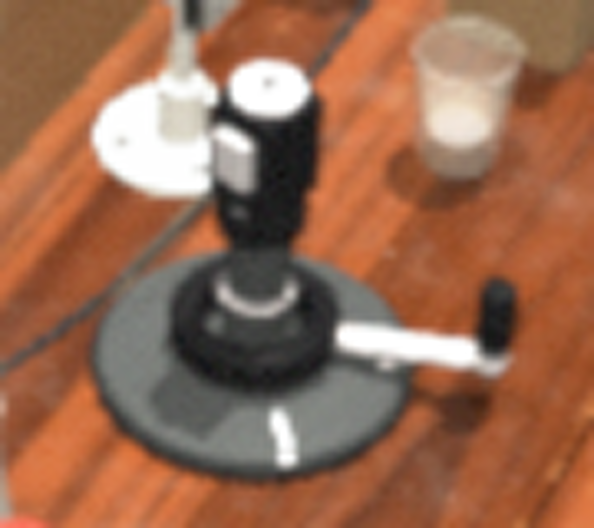

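View pics/c2.png

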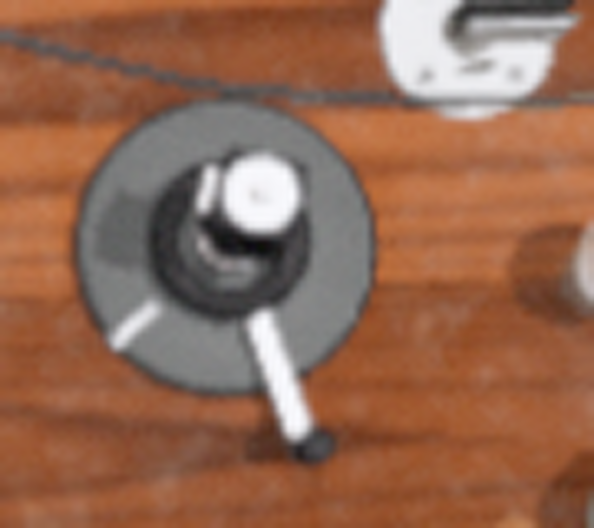

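Crops, in crop pixels:

| Point | Scene crop | Top crop |
|---|---|---|
| Head plate | (270,88) | (262,194) |
| Knob top | (497,288) | (316,442) |
| Mark ends | (277,412), (287,462) | (155,305), (117,345) |
| Button | (234,158) | (208,188) |

The button faces the robot's left. Next I'll triangulate these points and fit the stand's pose.

```bash
cat > vis.py <<'E'
import cv2,numpy as np
from scipy.optimize import least_squares
def ray(c,uv):
    K=np.array([[c["fx"],0,c["cx"]],[0,c["fy"],c["cy"]],[0,0,1]])
    p=cv2.undistortPoints(np.array([[uv]],float),K,np.array([c["k1"],0,0,0]))[0,0]
    T=c["extrinsics"];d=T[:3,:3]@[*p,1];return T[:3,3],d/np.linalg.norm(d)
def proj(c,P):
    K=np.array([[c["fx"],0,c["cx"]],[0,c["fy"],c["cy"]],[0,0,1]]);T=np.linalg.inv(c["extrinsics"])
    return cv2.projectPoints(np.atleast_2d(P).astype(float),cv2.Rodrigues(T[:3,:3])[0],T[:3,3],K,np.array([c["k1"],0,0,0]))[0][:,0]
def tri(rs):
    A=sum(np.eye(3)-np.outer(d,d) for o,d in rs);b=sum((np.eye(3)-np.outer(d,d))@o for o,d in rs)
    X=np.linalg.solve(A,b);return X,max(np.linalg.norm(np.cross(X-o,d)) for o,d in rs)
def atz(r,z): o,d=r;return (o+d*(z-o[2])/d[2])[:2]
E
python3 - <<'E'
from cell import *
from vis import *
np.set_printoptions(precision=4,suppress=True)
cs,ct=camera("scene"),camera("top")
f=lambda u,o:(np.array(u)+.5)/6.6-.5+o
S=lambda u:f(u,(235,135)); T=lambda u:f(u,(285,145))
pts=dict(plate=((269,90),(262,194)),knobtop=((497,286),(316,442)),mark_in=((277,412),(155,305)),mark_out=((287,462),(117,345)),button=((234,158),(208,188)),foot=((253,360),(226,246)))
for k,(a,b) in pts.items(): print(k,*tri([ray(cs,S(a)),ray(ct,T(b))]))
def model(p):
    x,y,w,q=p; c,s=np.cos(w),np.sin(w);R=np.array([[c,-s,0],[s,c,0],[0,0,1]])
    az=np.pi+.6-q; am=np.pi+.6-1.2
    L=[[0,0,.155],[.1*np.cos(az),.1*np.sin(az),.064],[.045*np.cos(am),.045*np.sin(am),.016],[.067*np.cos(am),.067*np.sin(am),.016],[0,.022,.126],[0,0,.014]]
    return np.array(L)@R.T+[x,y,0]
U=[S(a) for a,b in pts.values()];V=[T(b) for a,b in pts.values()]
def res(p):
    m=model(p);return np.r_[(proj(cs,m)-U).ravel(),(proj(ct,m)-V).ravel()]
X=tri([ray(cs,U[0]),ray(ct,V[0])])[0]
r=least_squares(res,[X[0],X[1],0,.2],loss="soft_l1");print(r.x);print(res(r.x).reshape(2,-1,2).round(1)); print(model(r.x))
for n,v in dict(shot=(380,184),demi=(387,223),pitch=(265,160),jar=(239,187),lampbase=(356,150)).items(): print(n,atz(ray(ct,v),.05))
E
```

```text
plate [ 0.583  -0.1095  0.1514] 0.000442535380522579
knobtop [ 0.4893 -0.1378  0.0672] 0.0006890604332025085
mark_in [ 0.5554 -0.0752  0.0166] 0.0009721864285056924
mark_out [ 0.5399 -0.0573  0.0105] 0.0005691876974498522
button [ 0.5889 -0.0909  0.1284] 0.0014766816455785547
foot [ 0.5832 -0.1094  0.0044] 0.0008432506194124733
[ 0.583  -0.1091 -0.2844  0.0039]
[[[-0.2 -1. ]
  [ 0.4  0.6]
  [-0.2  0.4]
  [ 0.1 -1.4]
  [-1.2  1.2]
  [-0.1 -2.4]]

 [[ 0.  -0. ]
  [ 0.7  0.8]
  [-0.2  0.7]
  [-0.  -0.6]
  [-1.   0.6]
  [ 0.3 -0.1]]]
[[ 0.583  -0.1091  0.155 ]
 [ 0.4878 -0.1398  0.064 ]
 [ 0.5545 -0.0743  0.016 ]
 [ 0.5405 -0.0573  0.016 ]
 [ 0.5892 -0.088   0.126 ]
 [ 0.583  -0.1091  0.014 ]]
shot [ 0.5662 -0.2802]
demi [ 0.454  -0.2935]
pitch [0.6469 0.0496]
jar [0.5692 0.1272]
lampbase [ 0.6682 -0.2169]
```

The fit agrees in both views: axis (0.583,-0.109), yaw -0.285, collar about 0.02. The heights also match (knob top 0.067 against 0.064 given, button 0.128 against 0.126). I'll cage the knob loosely and sweep the arc.

Run:
```python
from cell import *
from vis import *
np.set_printoptions(precision=4,suppress=True)
C=np.array([.583,-.1091]);W=-.2844
def pose(q,z):
    az=np.pi+.6-q+W; return [*(C+.1*np.array([np.cos(az),np.sin(az)])),z],[np.pi,0,az-np.pi]
move_to(*pose(.02,.16)); grip(.06)
print(line_to(pose(.02,.036)[0],v=.08,contact_N=6), sense()["ee_pos"])
grip(.026); print(sense()["width"],sense()["ft_force"])
for q in np.linspace(.12,1.28,13): 
    p,o=pose(q,.036); line_to(p,o,v=.08)
    s=sense();print(round(q,2),s["ft_force"],s["ee_pos"],round(s["time_s"],1))
c=camera("top");cv2.imwrite("pics/t2.png",cv2.resize(c["frame"][120:240,240:420],None,fx=4,fy=4,interpolation=cv2.INTER_CUBIC))
grip(.06); line_to(pose(1.28,.22)[0],v=.15)
c=camera("scene");cv2.imwrite("pics/s3.png",cv2.resize(c["frame"][90:240,190:350],None,fx=4,fy=4,interpolation=cv2.INTER_CUBIC));print(sense()["time_s"])
```

```text
False [ 0.4878 -0.1384  0.0365]
0.026274325679259074 [0.0456 0.0677 0.9233]
0.12 [ 0.0603 -0.1626  0.1952] [ 0.4848 -0.1284  0.036 ] 4.8
0.22 [ 0.2065 -0.1752 -0.4806] [ 0.4835 -0.1192  0.036 ] 5.1
0.31 [ 0.3228 -0.8751  0.5968] [ 0.4831 -0.1097  0.036 ] 5.4
0.41 [ 0.4484  0.0962 -0.0871] [ 0.4835 -0.1001  0.036 ] 5.7
0.51 [ 0.8797 -0.3308 -0.2619] [ 0.4849 -0.0905  0.036 ] 5.9
0.6 [ 0.0938 -1.1312 -0.1137] [ 0.4871 -0.0811  0.036 ] 6.2Traceback (most recent call last):
  File "<stdin>", line 11, in <module>
cell.Unreachable: the arm cannot follow that straight line within its joint ranges
```

```bash
cat > pz.py <<'E'
import numpy as np
np.set_printoptions(precision=3,suppress=True)
C=np.array([.583,-.1091]);W=-.2844
def pose(q,z,dy=0):
    az=np.pi+.6-q+W; return [*(C+.1*np.array([np.cos(az),np.sin(az)])),z],[np.pi,0,az-np.pi+dy]
E
python3 - <<'E'
from cell import *
from pz import *
s=sense();print(s["joints"],s["eef_rot"])
for q in np.linspace(.6,1.28,8): print(round(q,2),[inverse_kinematics(*pose(q,.036,d)) for d in(0,np.pi)])
for d in (0,np.pi,-np.pi):
  for z in(.107,.212): print(inverse_kinematics([*C,z],[np.pi,0,W+d]))
for d in np.linspace(-1,1,9): print(round(d,2),inverse_kinematics(pose(1.28,.036)[0],[np.pi,0,d]))
E
```

```text
[-0.314  0.396 -0.548  0.627 -0.     3.111] [ 3.141 -0.    -0.283]
0.6 [array([-0.315,  0.396, -0.548,  0.627,  0.   ,  3.111]), array([-0.315,  0.396, -0.548,  0.627,  0.   , -0.03 ])]
0.7 [array([-0.295,  0.398, -0.544,  0.629,  0.   , -3.055]), array([-0.295,  0.398, -0.544,  0.629,  0.   ,  0.087])]
0.79 [array([-0.275,  0.402, -0.536,  0.632,  0.   , -2.938]), array([-0.275,  0.402, -0.536,  0.632,  0.   ,  0.204])]
0.89 [array([-0.256,  0.408, -0.526,  0.636,  0.   , -2.822]), array([-0.256,  0.408, -0.526,  0.636,  0.   ,  0.32 ])]
0.99 [array([-0.238,  0.416, -0.514,  0.641,  0.   , -2.707]), array([-0.238,  0.416, -0.514,  0.641,  0.   ,  0.435])]
1.09 [array([-0.221,  0.424, -0.499,  0.647,  0.   , -2.593]), array([-0.221,  0.424, -0.499,  0.647,  0.   ,  0.549])]
1.18 [array([-0.205,  0.434, -0.482,  0.655,  0.   , -2.48 ]), array([-0.205,  0.434, -0.482,  0.655,  0.   ,  0.662])]
1.28 [array([-0.191,  0.446, -0.462,  0.663,  0.   , -2.369]), array([-0.191,  0.446, -0.462,  0.663,  0.   ,  0.773])]
[-0.309  0.472 -0.201  0.897  0.     3.117]
[-0.309  0.396 -0.041  1.134  0.     3.117]
[-0.309  0.472 -0.201  0.897  0.    -0.025]
[-0.309  0.396 -0.041  1.134  0.    -0.025]
[-0.309  0.472 -0.201  0.897  0.    -0.025]
[-0.309  0.396 -0.041  1.134  0.    -0.025]
-1.0 [-0.191  0.446 -0.462  0.663  0.    -2.333]
-0.75 [-0.191  0.446 -0.462  0.663  0.    -2.583]
-0.5 [-0.191  0.446 -0.462  0.663  0.    -2.833]
-0.25 [-0.191  0.446 -0.462  0.663  0.    -3.083]
0.0 [-0.191  0.446 -0.462  0.663  0.     2.95 ]
0.25 [-0.191  0.446 -0.462  0.663  0.     2.7  ]
0.5 [-0.191  0.446 -0.462  0.663  0.     2.45 ]
0.75 [-0.191  0.446 -0.462  0.663  0.     2.2  ]
1.0 [-0.191  0.446 -0.462  0.663  0.     1.95 ]
```

The last joint is at its range limit. I'll open, lift, make a half turn, cage the knob again and finish the sweep.

Run:
```python
from cell import *
from pz import *
import cv2
grip(.06); line_to(pose(.6,.10)[0],v=.15)
move_to(*pose(.56,.10,np.pi))
print(line_to(pose(.56,.036)[0],v=.08,contact_N=6), sense()["ee_pos"])
grip(.026)
for q in np.linspace(.62,1.28,8):
    p,o=pose(q,.036,np.pi); line_to(p,o,v=.08)
    s=sense();print(round(q,2),s["ft_force"],round(s["time_s"],1))
print(s["ee_pos"],s["eef_rot"])
grip(.06); line_to(pose(1.28,.22)[0],v=.2)
c=camera("scene");cv2.imwrite("pics/s3.png",cv2.resize(c["frame"][90:240,190:350],None,fx=4,fy=4,interpolation=cv2.INTER_CUBIC));print(sense()["time_s"])
```

```text
False [ 0.486 -0.085  0.036]
0.62 [-0.518  0.474 -0.219] 11.5
0.71 [0.376 0.093 0.434] 11.8
0.81 [-0.475 -0.077  0.822] 12.0
0.9 [ 0.146 -0.854  0.74 ] 12.3
1.0 [-1.442  0.005 -0.241] 12.6
1.09 [-0.348 -0.409 -0.28 ] 12.8
1.19 [-0.329  0.47   0.045] 13.1
1.28 [-0.458  0.492 -0.542] 13.4
[ 0.526 -0.027  0.036] [-3.141  0.     2.181]
14.9083
```

View pics/s3.png

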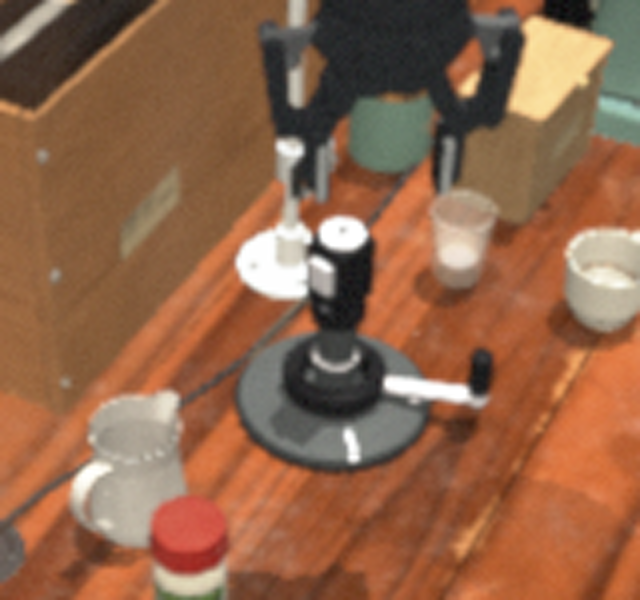

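The lever looks unmoved, with the knob still at about scene (310,182). I'll check where the fingertips really are against the TCP, and look at the top view.

Run:
```python
from cell import *
from pz import *
from vis import *
c=camera("scene");t=camera("top");s=sense();p=s["ee_pos"];print(p,s["width"],s["ft_force"])
a=s["eef_rot"][2];d=.03*np.array([np.sin(a),-np.cos(a),0])
P=[p,p+d,p-d,pose(0.02,.045)[0],pose(1.2,.045)[0],pose(1.2,.064)[0]]
for n,k,o in(("s",c,(190,90)),("t",t,(240,110))):
    uv=proj(k,np.array(P));im=k["frame"][o[1]:o[1]+150,o[0]:o[0]+160]
    im=cv2.resize(im,None,fx=4,fy=4,interpolation=cv2.INTER_CUBIC)
    for i,u in enumerate(uv): 
        q=tuple(int(v) for v in (u-o)*4+1.5);cv2.circle(im,q,4,[(0,255,0),(255,255,0),(255,0,255),(0,255,255),(0,0,255),(255,0,0)][i],2)
    cv2.imwrite(f"pics/{n}4.png",im)
a,b=cv2.imread("pics/s4.png"),cv2.imread("pics/t4.png")
cv2.imwrite("pics/both.png",cv2.resize(np.hstack([a,b]),(800,375),interpolation=cv2.INTER_AREA))
```

```text
[ 0.525 -0.027  0.219] 0.0601913792971495 [ 0.492 -0.7    0.069]
```

View pics/both.png

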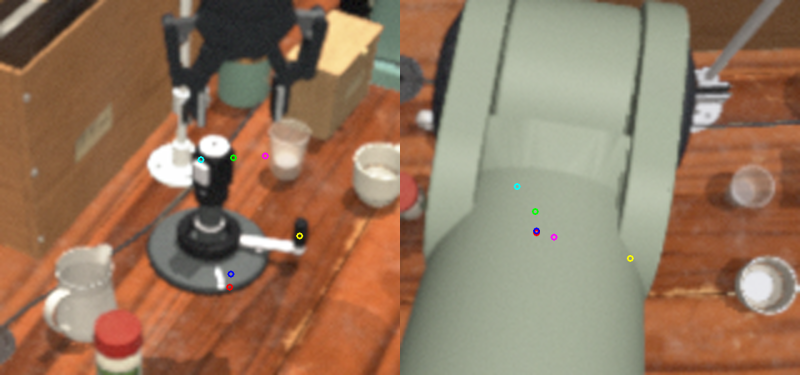

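The fingertips appear about 15 px (roughly 40 mm) higher than the projected TCP, so they passed over the knob. I'll check the height by touching down on bare bar with the same 26 mm opening.

Run:
```python
from cell import *
from pz import *
from vis import *
o=[np.pi,0,pose(.02,0,np.pi)[1][2]]
grip(.026); move_to([.44,-.03,.08],o)
print(sense()["time_s"])
print(line_to([.44,-.03,-.03],v=.05,contact_N=6),sense()["ee_pos"],sense()["ft_force"])
c=camera("scene");p=sense()["ee_pos"]
im=c["frame"][90:240,190:350];im=cv2.resize(im,None,fx=4,fy=4,interpolation=cv2.INTER_CUBIC)
u=(proj(c,p)[0]-(190,90))*4+1.5;cv2.circle(im,tuple(int(v) for v in u),4,(0,255,0),2);cv2.imwrite("pics/s5.png",im)
line_to([.44,-.03,.1],v=.2);print(sense()["time_s"])
```

```text
16.625
False [ 0.44 -0.03 -0.03] [ 0.739 -0.112 -0.145]
19.825
```

View pics/s5.png

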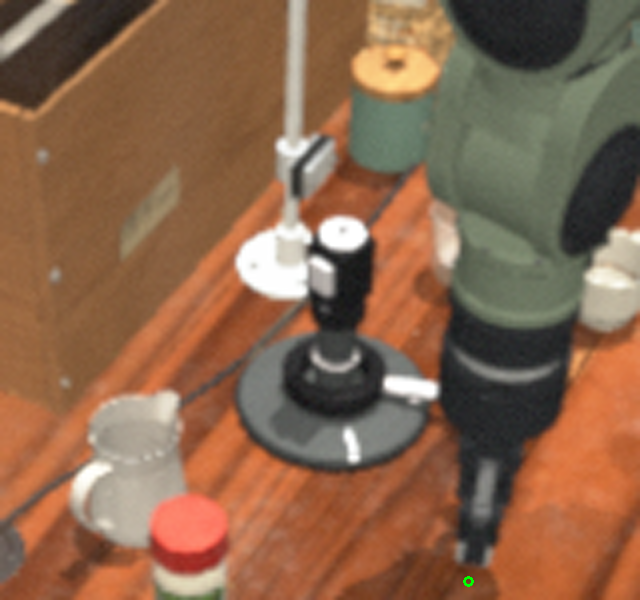

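There was no contact even at a reported z of -0.03, so the real tips sit more than 30 mm above the reported TCP. I'll touch down properly at two yaws and read the tip's pixel at contact, which gives both the height and any sideways offset.

Run:
```python
from cell import *
from pz import *
from vis import *
ims=[]
for yaw in (pose(.02,0,np.pi)[1][2],pose(1.2,0,np.pi)[1][2]):
    line_to([.44,-.03,.0],[np.pi,0,yaw],v=.15)
    line_to([.44,-.03,-.03],v=.15)
    print(line_to([.44,-.03,-.08],v=.04,contact_N=5),sense()["ee_pos"],sense()["ft_force"],sense()["time_s"])
    c=camera("scene");p=sense()["ee_pos"]
    print("proj tcp",proj(c,p)[0],"proj xy,z0",proj(c,[p[0],p[1],0])[0])
    ims.append(cv2.resize(c["frame"][190:250,275:340],None,fx=6,fy=6,interpolation=cv2.INTER_CUBIC))
    line_to([.44,-.03,-.02],v=.15)
cv2.imwrite("pics/s6.png",np.hstack(ims));print(sense()["time_s"])
```

```text
True [ 0.441 -0.03  -0.038] [-1.833 -0.162  9.289] 21.4833
proj tcp [306.138 236.919] proj xy,z0 [307.604 227.575]
True [ 0.441 -0.03  -0.038] [-1.266  0.304  8.816] 23.9833
proj tcp [306.141 236.913] proj xy,z0 [307.606 227.57 ]
24.3083
```

View pics/s6.png

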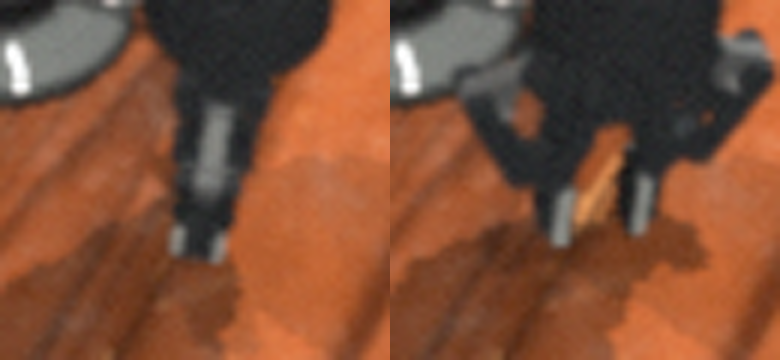

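Contact came at a reported z of -0.038 for both yaws, so the tips are 38 mm above the reported TCP. The sideways offset is 3 mm or less, since the tips bracket the expected pixel (307.6,227.6). The fingers are full length, so the whole tool is shifted. I'll redo the sweep with that correction.

Run:
```python
from cell import *
from pz import *
from vis import *
OFF=-.038
line_to([.44,-.03,.06],v=.2); grip(.06)
move_to(*pose(.02,.09+OFF,np.pi))
h=line_to(pose(.02,.035+OFF)[0],v=.08,contact_N=6); print(h,sense()["ee_pos"],sense()["ft_force"])
if h: raise SystemExit
grip(.026); print(sense()["width"],sense()["time_s"])
for q in np.linspace(.14,1.28,10):
    line_to(*pose(q,.035+OFF,np.pi),v=.1)
print(sense()["ft_force"],sense()["time_s"])
grip(.06); line_to(pose(1.28,.14+OFF)[0],v=.25)
c=camera("scene");cv2.imwrite("pics/s7.png",cv2.resize(c["frame"][90:240,190:350],None,fx=4,fy=4,interpolation=cv2.INTER_CUBIC));print(sense()["time_s"])
```

```text
False [ 0.488 -0.138 -0.003] [ 0.164  0.086 -0.611]
0.026259497282768107 27.775
[-0.004 -0.185  0.348] 30.5167
31.5583
```

View pics/s7.png

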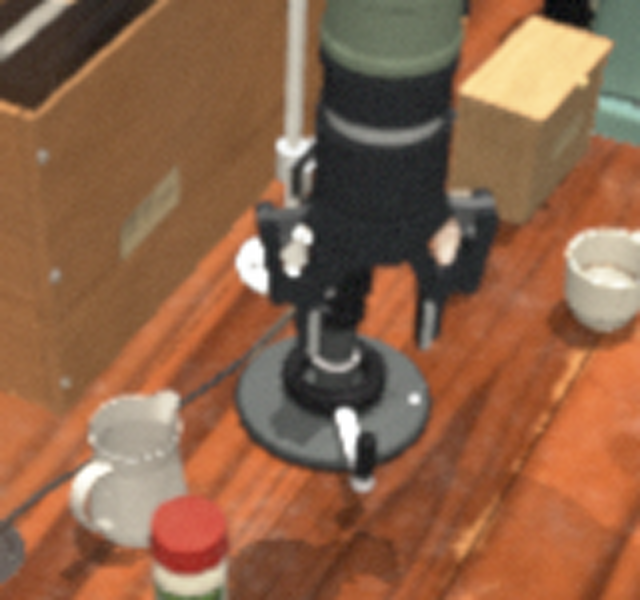

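The collar is turned: the lever now covers the mark, with the knob at crop (366,455). I'll check the angle numerically, then grasp and squeeze the head.

Run:
```python
from cell import *
from pz import *
from vis import *
c=camera("scene")
qs=np.linspace(1,1.35,8);print([(round(q,2),*((proj(c,pose(q,.045)[0])[0]-(190,90))*4+1.5).round(0)) for q in qs])
o=[np.pi,0,W+np.pi]
line_to(pose(1.28,.22-.038)[0],v=.25); grip(.085)
move_to([*C,.22-.038],o)
h=line_to([*C,.068],v=.1,contact_N=6); print(h,sense()["ee_pos"],sense()["ft_force"],sense()["time_s"])
```

```text
[(np.float64(1.0), np.float64(397.0), np.float64(453.0)), (np.float64(1.05), np.float64(390.0), np.float64(455.0)), (np.float64(1.1), np.float64(383.0), np.float64(457.0)), (np.float64(1.15), np.float64(375.0), np.float64(458.0)), (np.float64(1.2), np.float64(368.0), np.float64(459.0)), (np.float64(1.25), np.float64(360.0), np.float64(460.0)), (np.float64(1.3), np.float64(353.0), np.float64(461.0)), (np.float64(1.35), np.float64(345.0), np.float64(461.0))]
False [ 0.584 -0.109  0.069] [ 0.389 -0.452 -0.488] 34.525
```

The collar reads about 1.21 rad, so it is locked. Now I'll squeeze and check the width and side force.

Run:
```python
from cell import *
from pz import *
def st(l):
    s=sense();f=s["ft_force"];print(l,round(s["width"],4),s["gripper_force"],f,"stand-y",round(-f[0]*np.sin(W)+f[1]*np.cos(W),1),s["ee_pos"],round(s["time_s"],2))
grip(.034,25); st("25N")
grip(.03,60); st("60N")
```

```text
25N 0.0343 13.415530174970627 [-0.328  1.128  4.296] stand-y 1.0 [ 0.583 -0.109  0.069] 35.07
60N 0.0333 59.123224318027496 [-1.142  1.152  5.016] stand-y 0.8 [ 0.583 -0.109  0.069] 35.28
```

The width of 34 mm means the button is fully in, and the side force is about 1 N, so the grasp is centred. Now I'll pull.

Run:
```python
from cell import *
from pz import *
from vis import *
z0=sense()["ee_pos"][2]
def st(l):
    s=sense();print(l,round(s["width"],4),round(s["gripper_force"],1),s["ft_force"],round(s["ee_pos"][2]-z0,4),round(s["time_s"],2))
for d in(.025,.05,.075,.098):
    line_to([*C,z0+d],v=.06); st(d)
print(line_to([*C,z0+.110],v=.02,contact_N=8)); st("end"); pause(.4); st("held")
c=camera("scene");cv2.imwrite("pics/s8.png",cv2.resize(c["frame"][60:210,190:350],None,fx=4,fy=4,interpolation=cv2.INTER_CUBIC))
```

```text
0.025 0.0334 60.4 [ 2.614  2.167 -5.049] 0.0252 35.86
0.05 0.0332 60.4 [ 3.027  2.366 -4.933] 0.05 36.42
0.075 0.0339 61.6 [  5.07    1.367 -11.326] 0.0743 36.99
0.098 0.0333 61.4 [  4.251   1.276 -11.339] 0.0974 37.52
True
end 0.0333 65.4 [  4.588  -0.756 -11.231] 0.1056 38.05
held 0.0337 65.4 [  4.433  -1.226 -11.927] 0.1046 38.45
```

View pics/s8.png

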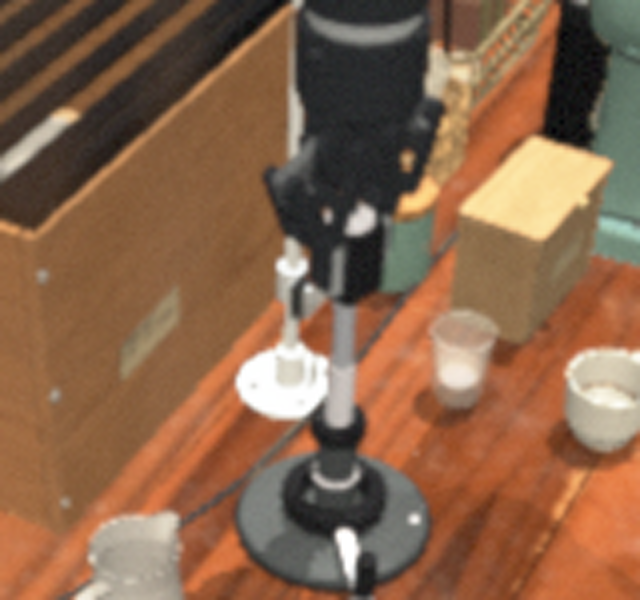

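Both tubes are out. The second stop was felt at 105.6 mm, it is now holding at 104.6 mm with the collar still locked, and the cups and jars in view are undisturbed. Handing in.

```bash
python3 -c "
from cell import *
print(close_job())"
```

```text
the job is handed in; nothing more can be done
None
```

I handed the job in at about 38.5 s of the 51 s allowed, and the hand-in call didn't report a verdict: the collar is locked (about 1.21 rad) and the head is held at the second stop (104.6 mm up, about 65 N grip), after an earlier collar sweep missed because the fingertips sit 38 mm above the reported TCP.

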